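# Clamp a valve body in a hand-pumped hydraulic vice

### The job

Stand the square aluminium valve body upright on the bed of the red hydraulic bench vice, between its two jaws with its flats facing them, and let go. Then pump the vice's sprung lever through full strokes, all the way down and letting it rise all the way back each time, until the moving jaw has clamped the body and the lever goes firm part-way down; don't force the lever beyond that. Leave the lever up, and leave everything else on the bench where it is.

Things in the scene. Friction and masses are not known exactly. Their poses are not given: they have to be found in the camera images.
- valve_body: Loose workpiece, grey aluminium, 0.7 kg: a 56 x 56 mm square block, 70 mm tall, with a coaxial round neck on top, 40 mm across, from 70 to 112 mm above the underside; take it by the neck. Origin: centre of its underside, z up, x and y square to its flats. It starts upright at one of three places on the left, swapped with a white jar and a brass coupling.
- vice: Red bench vice, bolted down. Base plate 150 (x) x 400 (y) x 20 mm thick. Origin: centre of its underside, z up. It clamps along its own y. Fixed jaw: green pad, face at y = +130 mm, 100 mm wide, 72 high (95 mm the block behind); it yields 3 mm at 90 N. Pump housing at y -175 to -35, x -50 to 50, up to z 120 mm; lever lugs on it up to z 185, a gauge to z 202 at y = -155.
- jaw: Moving steel jaw, 90 mm wide, 22 to 72 mm above the vice's underside. Origin: on its clamping face, mid-width, at bed height; axes as the vice. Only pumping moves it, along the vice's +y: about 12 mm a full stroke (the first 2 to 14), and friction (60 N) holds it. A stroke begun before the lever is back up gains nothing. Gap between the jaws at the start: 87 to 108 mm.
- bed (a point): Point on the vice's bed (the top of its base plate, 20 mm above the bench), on the vice's centre line, 60 mm from the fixed jaw's pad.
- lever (a joint): Pump lever: 0 = fully up (grip end 0.45 rad above level), 0.80 = fully down (0.35 below). Full stroke: past 0.70 and back under 0.08; a spring lifts it in about a second. Pushed at the grip it takes up to 6 N free and 10 to 15 N as the jaw advances; on the work this climbs steeply. About 20 N is firm (about 50 N on the work): stop there. 45 N damages it.
- lever_grip (a point): Middle of the upper face of the lever's black rubber grip (100 x 34 x 22 mm thick), 155 mm from the pivot along the lever and 11 mm above its centre line; moves with the lever. The pivot axis lies along the vice's y at x = 0, z = 170 mm in the vice's frame; the lever points to the vice's -x, at y = -100 mm.
- grease_jar: White jar with a blue lid, 68 mm across, 85 mm tall; leave it. Origin: centre of its underside.
- brass_coupling: Round brass coupling, 66 mm across, 85 mm tall; leave it. Origin: centre of its underside.
- spanner: Steel spanner 200 mm long, on the right; leave it. Origin: centre of its underside.
- copper_washer: Flat copper ring 64 mm across, near the robot; leave it. Origin: centre of its underside.
- caliper: Steel caliper 200 mm long, near the robot; leave it. Origin: centre of its underside.
- spray_can: Blue and yellow spray can, 200 mm tall, on the right; leave it. Origin: centre of its underside.
- oil_bottle: Yellow oil bottle, 190 mm tall, on the right; leave it. Origin: centre of its underside.
Mind the look-alikes: they are no part of the job. Leave any green look-alike of the valve_body alone.

How it is judged:
By the outcome, as a careful person would: the job done as asked, in the order asked, and still so for the second after the job is handed in, with the robot touching nothing.
It also fails if it takes over 59 s, if anything falls off the work surface, if the arm or the gripper's body presses on something with over 40 N, if the wrist force passes 120 N, or if a joint passes its speed limit or range.

### The arm

A 6-joint arm with a two-finger parallel gripper is mounted at the origin on the work surface. World frame = base frame: x ahead of the robot, y to its left, z up, the work surface at z = 0. Lengths are in m, angles in rad, forces in N, time in s.
With the tool pointing down it reaches from about 0.35 to 0.85 m from the base axis. Payload 8.1 kg.
Tool frame: the origin (TCP) lies at the centre of the arm's flange, where the gripper is bolted on; the fingertips stand 186 mm ahead of it and the grasp point (between the pads) lies 167 mm ahead of it (robot.grasp_offset is the distance from the TCP to the grasp point, in m); z points along the fingers, y is the line along which they close (so a half turn about z gives the same grasp; the last joint's range is limited). The gripper opens to 93 mm and grips with 3 to 60 N. Pads are 15 mm wide; open, the fingers measure 128 mm over their backs; the gripper's body (75 mm by 188 mm) begins 65 mm behind the grasp point.
Start: joints at [1.136, 0.13, 1.488, -0, 1.523, -0.085], TCP at [0.206, 0.564, 0.405] pointing down, gripper open.
Joint ranges: [-2.96, 2.96], [-0.89, 2.26], [0.02, 2.5], [-1.34, 4.48], [0, 2.73], [-2.66, 2.66]. Speed limits (rad/s): [2.39, 2.39, 2.79, 3.14, 3.14, 3.14].

### API

Orientations are given as a rotation vector (axis times angle).
In Python, from plant import robot gives the robot as it stands.
- The arm moves only by the tool drive_tool, never from a script. Its argument "moves" is one flat list of numbers, 7 for each row, row after row: the finger opening in mm, from 0 to 93, then the shift along the tool's x, y, z in mm, then the turn, a rotation vector about the tool's x, y, z in degrees. A call has 1 to 8 rows; each row shifts and turns the commanded pose from where the row before left it, along the tool's axes as they then stand; what a row does not reach is not made up. A row lasts 1/10 s, in which the tool goes at most 50 mm and 8.59 degrees, less where a joint would pass 70% of its speed; a pose out of reach is approached as far as the arm can. A call is refused whole if a number of a shift passes 50 or a number of a turn 8.59, either way. A call with a gripper value outside its range is refused whole. The fingers move at their own pace and stop on an object; "grip_force" is the grip in N (left out, the last holds). Time passes only in rows, so rows that do not move let the fingers close. It gives the time, the measured TCP pose, the force, the opening and the grip force at its end, in the units of the state.
- robot.read_state(): the state, without advancing time (a new reading comes with each control period).
- robot.read_camera(name): name is "side" or "top"; returns a dict with "color" (400x640x3 uint8, red, green, blue), "depth" (400x640 float32, m along the optical axis (not along the pixel's ray), 0 where there is no reading), "mtx" (3x3 intrinsics, pixels), "dist_coeffs" ([k1, k2, p1, p2, k3] as OpenCV has them; the pictures are not rectified), "R" (3x3) and "t" (3): a world point X has camera coordinates R X + t. Camera axes: x right, y down, z forward; pixel columns grow to the right and rows downward; lengths in m; the calibration is good to about 2 mm. A picture is of the moment at which its call begins.
- robot.close_job(): hands the job in; it is judged then, once.
The state is a dict: "t": time; "q": joint angles; "dq": joint speeds; "joint_torque": joint torques, N m; "tool_pos": TCP position; "orientation": TCP orientation; "force": force on the tool from outside, world axes, zero at the start; "wrist_torque": the same for the moment, N m; "opening": finger opening in m; "gripper_force": force on a finger pad.
Only numpy, scipy, OpenCV 4.12 (cv2) and the standard library are available. Lean on these libraries where they do the work, as an engineer would, in place of code of your own. Each camera call takes 0.05 s, during which the arm holds its last target. There are 200 camera calls.

## Working session

There is one attempt and no reset: what is moved stays moved. The work goes in short steps, Python scripts to look and compute and a tool call to move; the robot and the scene stay as the last step left them, time stands still between calls to the robot, and variables do not carry over. Pictures are saved under pics/ and viewed, at most 10 in all, crops included, and the job is handed in when it is done.

Besides the shell and the picture viewer there is one more tool, called after "Emit:" as name(argument=value, ...) on one line, values as JSON. drive_tool: Moves the arm, as the interface text tells. Its arguments: {"type":"object","properties":{"moves":{"type":"array","items":{"type":"number"}},"grip_force":{"type":"number"}},"required":["moves"]}

```bash
mkdir -p pics; ls
cat > h.py <<'E'
import numpy as np, cv2, pickle
from plant import robot
def snap(n,tag):
    c=robot.read_camera(n); pickle.dump(c,open(f'{tag}.pkl','wb'))
    cv2.imwrite(f'pics/{tag}.png',c['color'][:,:,::-1]); return c
def load(tag): return pickle.load(open(f'{tag}.pkl','rb'))
def world(c):
    h,w=c['depth'].shape
    u,v=np.meshgrid(np.arange(w),np.arange(h))
    p=cv2.undistortPoints(np.stack([u,v],-1).reshape(-1,1,2).astype(float),c['mtx'],c['dist_coeffs']).reshape(h,w,2)
    d=c['depth'][...,None]
    P=np.concatenate([p*d,d],-1)
    return (P-c['t'])@c['R']
E
python3 - <<'E'
from h import *
for n in('top','side'):
    c=snap(n,n+'0'); print(n,c['R'].round(3).tolist(),c['t'],c['mtx'].tolist())
print(robot.read_state())
E
```

```text
pics
top [[-0.029, -0.999, 0.019], [-0.996, 0.027, -0.085], [0.084, -0.021, -0.996]] [-0.0457377   0.50598556  1.26960452] [[425.4161357285861, 0.0, 323.38320394216305], [0.0, 425.4161357285861, 202.30121495947247], [0.0, 0.0, 1.0]]
side [[0.814, -0.58, 0.012], [-0.392, -0.565, -0.726], [0.428, 0.587, -0.687]] [-0.42461041  0.30967788  1.12115695] [[390.18621707625806, 0.0, 324.8710159251855], [0.0, 390.18621707625806, 202.19334373073966], [0.0, 0.0, 1.0]]
{'t': 0.1, 'q': array([ 1.13559346e+00,  1.31113056e-01,  1.48914017e+00,  2.63113783e-05,
        1.52299587e+00, -8.53972876e-02]), 'dq': array([ 6.68389175e-04, -1.96687939e-03, -2.29509885e-03, -1.12568842e-03,
       -9.62826850e-04, -8.10892462e-05]), 'joint_torque': array([ 4.08278247e-04, -5.61345756e+01, -4.93094444e+01,  7.69739645e-02,
        2.91325460e-02, -4.31696253e-05]), 'tool_pos': array([0.20551976, 0.56349702, 0.4037923 ]), 'orientation': array([-5.46599311e-01, -3.09321666e+00,  2.50328777e-03]), 'force': array([-1.15293914,  0.4758093 ,  0.21578463]), 'wrist_torque': array([-0.00706245, -0.01361791,  0.01113648]), 'gripper_force': 0.0, 'opening': 0.09279724607824706}
```

View pics/top0.png

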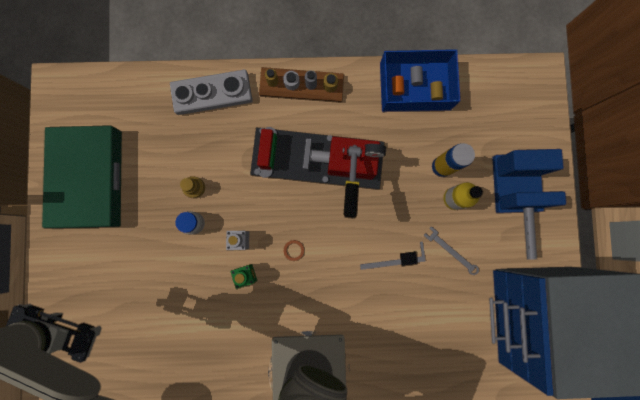

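View pics/side0.png

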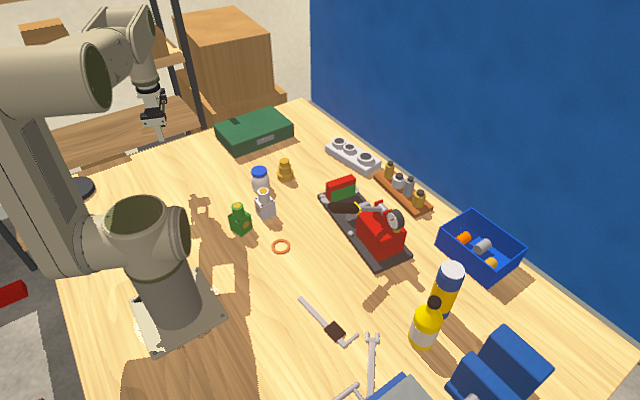

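The valve body (grey, yellow-topped) is at about (237,240) in the top view. The vice is at about (318,157), with its green fixed pad at (283,150) on the left and the lever grip at (351,200). The green look-alike is at (243,275). Next I'll measure from depth and enlarge a crop.

Run:
```python
from h import *
c=load('top0');W=world(c);x,y,z=W[...,0],W[...,1],W[...,2]
def reg(name,u0,u1,v0,v1,z0,z1):
    m=np.zeros(z.shape,bool);m[v0:v1,u0:u1]=1;m&=(z>z0)&(z<z1)
    P=W[m]; r=cv2.minAreaRect((P[:,:2]*1000).astype(np.float32))
    print(name,m.sum(),'mean',P.mean(0).round(4),'rect c',np.round(r[0],1),'size',np.round(r[1],1),'ang',round(r[2],1))
    return m
reg('body shoulder+',215,260,222,260,.055,.085)
reg('body all',215,260,222,260,.05,.125)
reg('neck',215,260,222,260,.10,.125)
reg('plate',240,400,115,200,.012,.03)
reg('vice all',240,392,115,200,.012,.03)
reg('housing',325,392,130,185,.10,.13)
reg('fixedblk',250,300,120,180,.085,.105)
reg('pad',250,300,120,180,.062,.08)
reg('jaw',295,330,130,180,.06,.08)
reg('grip',335,365,178,225,.06,.3)
im=c['color'][:,:,::-1]
a=cv2.resize(im[115:225,240:400],None,fx=5,fy=5,interpolation=cv2.INTER_CUBIC)[:, :800]
cv2.imwrite('pics/vice.png',a)
b=cv2.resize(im[215:265,205:265],None,fx=8,fy=8,interpolation=cv2.INTER_CUBIC);cv2.imwrite('pics/body.png',b)
for v in range(135,225,6): print(v,[ (int(k)) for k in z[v,250:390:6]*1000])
```

```text
body shoulder+ 210 mean [0.3988 0.1918 0.0694] rect c [398.1 198.1] size [56.9 52.1] ang 88.5
body all 396 mean [0.3981 0.1933 0.0874] rect c [398.  198.1] size [56.9 52.4] ang 88.5
neck 166 mean [0.3974 0.1972 0.1117] rect c [396.9 197.8] size [38.6 36.2] ang 88.0
plate 3162 mean [ 0.6369 -0.0046  0.0198] rect c [642.5 -45.4] size [400.1 157. ] ang 82.3
vice all 3162 mean [ 0.6369 -0.0046  0.0198] rect c [642.5 -45.4] size [400.1 157. ] ang 82.3
housing 1199 mean [ 0.6234 -0.1407  0.1189] rect c [ 628.  -149.2] size [140.1 101.4] ang 82.0
fixedblk 450 mean [0.662  0.1065 0.0937] rect c [663.2 107.2] size [ 34.5 110.2] ang 82.4
pad 115 mean [0.6552 0.0894 0.0717] rect c [655.   90.6] size [ 35.5 109.8] ang 65.0
jaw 304 mean [ 0.6432 -0.0311  0.0677] rect c [639.2 -45. ] size [78.9 92.6] ang 82.1
grip 517 mean [ 0.4939 -0.1249  0.2458] rect c [ 497.8 -126. ] size [ 34.6 106.6] ang 81.9
135 [-2, 21, 90, 95, 69, 13, 17, 21, 21, 17, 19, 20, 20, 14, -1, 3, 0, 5, 2, 0, 2, 0, -2, -1]
141 [-3, 19, 95, 96, 70, 18, 20, 24, 18, 25, 72, 19, 16, 21, 121, 119, 118, 117, 116, 118, 121, 119, 20, -1]
[... 563 characters left out ...]
, 18, 16, 22, 22, 17, 21, 17, 23, 19, 19, 18, 24, 215, 47, 63, 72, 21, -2, 1]
183 [1, 2, 0, -1, -4, 1, 3, 1, 0, 0, -2, 1, 10, 19, 23, 21, 225, 225, 226, 18, 17, 19, 0, -1]
189 [0, 0, -2, 2, 0, -1, 0, -1, 0, -3, 3, 0, 2, 0, 0, 0, 232, 235, 227, 7, 0, 12, 3, 0]
195 [3, 3, 0, 2, 0, 0, -3, 0, 0, 0, -6, 1, -2, -2, 1, -1, 244, 245, 3, 3, 1, 5, -4, 1]
201 [-1, 0, 3, -3, -4, 0, 1, 2, 2, -4, -1, 0, -2, 0, 2, -1, 249, 252, 0, 0, -3, 3, 0, -1]
207 [-3, -6, -1, -2, -4, -3, -6, 0, 2, 0, 0, 1, 1, -1, 0, -4, 257, 258, -2, 0, -2, 5, -5, -4]
213 [-1, 0, -2, 0, 0, 0, -6, -3, 0, 5, -6, 4, 1, 1, 4, 0, 266, 265, 0, -1, 0, 6, 1, -4]
219 [-3, 1, 3, 0, -5, 0, 0, 0, 0, 0, 0, -2, 1, 2, 0, 1, 2, 0, -2, 2, 1, 0, -1, 0]
```

View pics/vice.png

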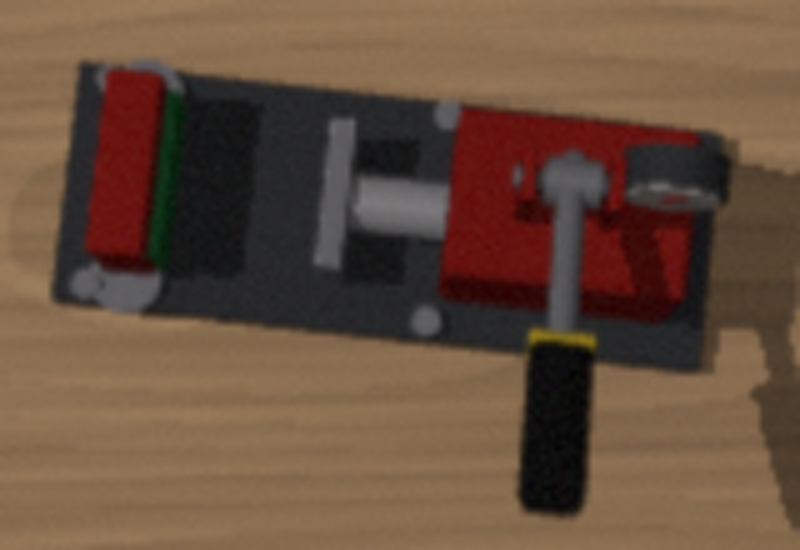

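View pics/body.png

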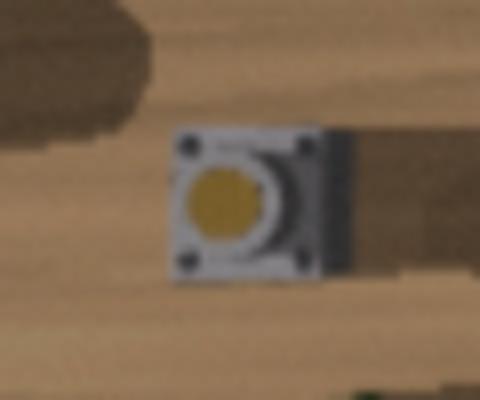

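The body reads yaw ≈ -1.5° with its neck at (397,198) mm. The vice origin is (642.5,-45.4) mm with yaw ≈ -7.8°. In the crop, the jaw's clamping face is the left edge, about (323,195), and the pad face is about (180,170). Next is a planner that turns world targets into rows.

```bash
cat > plan.py <<'E'
import sys
from h import *
from scipy.spatial.transform import Rotation as Ro
VO=np.array([642.5,-45.4]);VY=-7.8
def vice(x,y,z):
    c,s=np.cos(np.radians(VY)),np.sin(np.radians(VY)); return np.array([VO[0]+c*x-s*y,VO[1]+s*x+c*y,z])
def rows(p,yawy,n,start=None):
    """straight tool-down move; p TCP target mm; yawy: world angle of tool y, deg; start: (pos mm, R) or measured"""
    s=robot.read_state()
    p0,R0=start or (s['tool_pos']*1000,Ro.from_rotvec(s['orientation']))
    a=np.radians(yawy); y=np.array([np.cos(a),np.sin(a),0]); z=np.array([0,0,-1.]); x=np.cross(y,z)
    R1=Ro.from_matrix(np.stack([x,y,z],1)); d=(R0.inv()*R1).as_rotvec()
    Rk,pk=R0,np.array(p0)
    for k in range(n):
        tgt=p0+(p-p0)*(k+1)/n
        sh=Rk.inv().apply(tgt-pk).round(0 if n>1 else 1); tr=np.degrees(d/n).round(1)
        print(sh.tolist(),tr.tolist())
        pk=pk+Rk.apply(sh); Rk=Rk*Ro.from_rotvec(np.radians(tr))
    return pk,Rk
def st():
    s=robot.read_state(); print(round(s['t'],2),(s['tool_pos']*1000).round(1),s['orientation'].round(3),'F',s['force'].round(1),'op',round(s['opening']*1000,1),s['gripper_force'],'q',s['q'].round(2))
E
python3 - <<'E'
from plan import *
W=world(load('top0'))
for v in (150,154,158):
    for u in range(302,309): 
        P=W[v,u]*1000; d=P[:2]-VO; a=np.radians(VY); print(v,u,P.round(0),'vice y',round(float(-np.sin(a)*-1*-d[0]*-1*-1+np.cos(a)*d[1]) if 0 else float(d@[-np.sin(a),np.cos(a)]),1))
s=rows(np.array([397.5,197.7,330]),-1.5,10); print(s[0],s[1].as_rotvec())
E
```

```text
150 302 [669.   1.  12.] vice y 49.7
150 303 [667.  -2.  20.] vice y 46.2
150 304 [667.  -5.  21.] vice y 43.2
150 305 [657.  -9.  70.] vice y 37.8
150 306 [655. -12.  76.] vice y 34.6
150 307 [656. -15.  73.] vice y 31.8
150 308 [657. -18.  70.] vice y 29.0
154 302 [657.   1.  11.] vice y 48.4
154 303 [654.  -2.  27.] vice y 44.5
154 304 [644.  -6.  74.] vice y 39.2
154 305 [645.  -9.  68.] vice y 36.5
154 306 [646. -12.  66.] vice y 33.7
154 307 [644. -15.  73.] vice y 30.5
154 308 [644. -18.  72.] vice y 27.6
158 302 [644.   2.  15.] vice y 46.8
158 303 [642.  -2.  23.] vice y 43.3
158 304 [632.  -6.  76.] vice y 37.8
158 305 [631.  -9.  79.] vice y 34.7
158 306 [633. -12.  71.] vice y 32.2
158 307 [632. -15.  74.] vice y 29.1
158 308 [632. -17.  74.] vice y 26.2
[-31.0, -28.0, 7.0] [-0.0, 0.0, 7.1]
[-33.0, -24.0, 8.0] [-0.0, 0.0, 7.1]
[-37.0, -19.0, 7.0] [-0.0, 0.0, 7.1]
[-38.0, -15.0, 8.0] [-0.0, 0.0, 7.1]
[-40.0, -10.0, 7.0] [-0.0, 0.0, 7.1]
[-41.0, -4.0, 8.0] [-0.0, 0.0, 7.1]
[-42.0, -0.0, 7.0] [-0.0, 0.0, 7.1]
[-41.0, 5.0, 7.0] [-0.0, 0.0, 7.1]
[-40.0, 10.0, 8.0] [-0.0, 0.0, 7.1]
[-38.0, 16.0, 7.0] [-0.0, 0.0, 7.1]
[397.82849486 197.71433935 330.19868602] [ 2.24115936  2.20074954 -0.00244986]
```

Emit:
drive_tool(moves=[65, -31, -28, 7, 0, 0, 7.1, 65, -33, -24, 8, 0, 0, 7.1, 65, -37, -19, 7, 0, 0, 7.1, 65, -38, -15, 8, 0, 0, 7.1, 65, -40, -10, 7, 0, 0, 7.1, 65, -41, -4, 8, 0, 0, 7.1, 65, -42, 0, 7, 0, 0, 7.1, 65, -41, 5, 7, 0, 0, 7.1], grip_force=25)

```text
t: 0.9
tool_pos: [0.3595, 0.2691, 0.3451]
orientation: [-1.958, -2.457, 0.001]
force: [0.6, 0.1, 0.7]
opening: 0.065
gripper_force: 0.0
```

Emit:
drive_tool(moves=[65, -40, 10, 8, 0, 0, 7.1, 65, -38, 16, 7, 0, 0, 7.1, 65, 0, 0, 0, 0, 0, 0, 65, 0, 0, 0, 0, 0, 0])

```text
t: 1.3
tool_pos: [0.398, 0.1973, 0.3303]
orientation: [-2.243, -2.199, 0.001]
force: [0.2, 0.4, -0.1]
opening: 0.0648
gripper_force: 0.0
```

Run:
```python
from plan import *
st(); rows(np.array([397.3,197.7,261]),-1.5,4)
```

```text
1.3 [398.  197.3 330.3] [-2.243e+00 -2.199e+00  1.000e-03] F [ 0.2  0.4 -0.1] op 64.8 0.0 q [ 0.34 -0.26  2.    0.    1.4   0.36]
[0.0, -0.0, 17.0] [-0.0, 0.0, 0.1]
[0.0, -0.0, 18.0] [-0.0, 0.0, 0.1]
[0.0, -1.0, 17.0] [-0.0, 0.0, 0.1]
[0.0, 0.0, 17.0] [-0.0, 0.0, 0.1]
```

Emit:
drive_tool(moves=[65, 0, -1, 17, 0, 0, 0, 65, 0, 0, 18, 0, 0, 0, 65, 0, 0, 17, 0, 0, 0, 65, 0, 0, 17, 0, 0, 0, 65, 0, 0, 0, 0, 0, 0])

```text
t: 1.8
tool_pos: [0.3952, 0.199, 0.2595]
orientation: [-2.236, -2.203, 0.006]
force: [-0.4, -0.9, -0.6]
opening: 0.065
gripper_force: 0.0
```

Emit:
drive_tool(moves=[30, 0, 0, 0, 0, 0, 0, 30, 0, 0, 0, 0, 0, 0, 30, 0, 0, 0, 0, 0, 0, 30, 0, 0, 0, 0, 0, 0, 30, 0, 0, 0, 0, 0, 0])

```text
t: 2.3
tool_pos: [0.3977, 0.1983, 0.2629]
orientation: [2.241, 2.2, 0.004]
force: [2.6, 1.2, 3.0]
opening: 0.0396
gripper_force: 24.9
```

Run:
```python
from plan import *
st(); 
s=robot.read_state();p0,R0=s['tool_pos']*1000,Ro.from_rotvec(s['orientation'])
s1=rows(p0+[0,0,75],-1.5,2)
t=vice(0,88,0);t[2]=p0[2]+75;print('to',t)
s2=rows(t,-7.8,10,s1);print(s2[0])
```

```text
2.3 [397.7 198.3 262.9] [2.241 2.2   0.004] F [2.6 1.2 3. ] op 39.6 24.948994517326355 q [ 0.35 -0.18  2.06  0.    1.26  0.37]
[0.0, 0.0, -37.0] [0.1, -0.0, 0.2]
[0.0, 0.0, -38.0] [0.1, -0.0, 0.2]
to [654.44297037  41.78580996 337.92667754]
[-15.0, 26.0, -0.0] [-0.0, -0.0, 0.6]
[-15.0, 26.0, -0.0] [-0.0, -0.0, 0.6]
[-14.0, 27.0, -0.0] [-0.0, -0.0, 0.6]
[-14.0, 26.0, -0.0] [-0.0, -0.0, 0.6]
[-14.0, 27.0, -0.0] [-0.0, -0.0, 0.6]
[-14.0, 27.0, -0.0] [-0.0, -0.0, 0.6]
[-13.0, 27.0, -0.0] [-0.0, -0.0, 0.6]
[-13.0, 27.0, -0.0] [-0.0, -0.0, 0.6]
[-13.0, 27.0, -0.0] [-0.0, -0.0, 0.6]
[-12.0, 27.0, -0.0] [-0.0, -0.0, 0.6]
[654.10885302  42.17990273 337.55658186]
```

Emit:
drive_tool(moves=[30, 0, 0, -37, 0, 0, 0, 30, 0, 0, -40, 0, 0, 0, 30, -7, 13, -35, 0, 0, 0, 30, -22, 39, 0, 0, 0, 1.2, 30, -21, 40, 0, 0, 0, 1.2, 30, -21, 40, 0, 0, 0, 1.2, 30, -20, 40, 0, 0, 0, 1.2, 30, -20, 40, 0, 0, 0, 1.2])

```text
t: 3.1
tool_pos: [0.603, 0.0738, 0.3717]
orientation: [-2.353, -2.078, 0.004]
force: [1.0, -0.1, -4.7]
opening: 0.0394
gripper_force: 25.0
```

Emit:
drive_tool(moves=[30, -13, 27, 0, 0, 0, 0.3, 30, -12, 27, 0, 0, 0, 0, 30, 0, 0, 0, 0, 0, 0, 30, 0, 0, 0, 0, 0, 0])

```text
t: 3.5
tool_pos: [0.6524, 0.0429, 0.3713]
orientation: [-2.358, -2.071, 0.005]
force: [-1.4, 1.0, -7.8]
opening: 0.0397
gripper_force: 25.0
```

Run:
```python
from plan import *
st(); t=vice(0,88,0); t[2]=300; print(t); rows(t,-7.8,4)
c=snap('side','s1'); im=c['color'][160:280,300:420,::-1]; cv2.imwrite('pics/s1c.png',cv2.resize(im,None,fx=5,fy=5,interpolation=cv2.INTER_CUBIC))
c=snap('top','t1');W=world(c)
m=(W[...,2]>.17)&(W[...,2]<.25)
P=W[m];print(m.sum())
```

```text
3.5 [652.4  42.9 371.3] [-2.358 -2.071  0.005] F [-1.4  1.  -7.8] op 39.7 24.98396247625351 q [-0.01  0.29  1.36  0.    1.49  0.12]
[654.44297037  41.78580996 300.        ]
[-0.0, 1.0, 18.0] [-0.1, 0.0, 0.1]
[-0.0, 0.0, 18.0] [-0.1, 0.0, 0.1]
[-1.0, 1.0, 17.0] [-0.1, 0.0, 0.1]
[0.0, 0.0, 18.0] [-0.1, 0.0, 0.1]
3589
```

View pics/s1c.png

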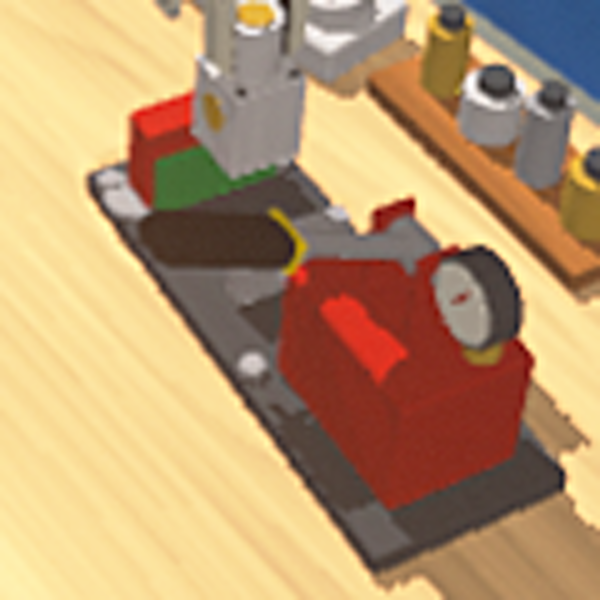

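The body hangs straight in the gripper, seen at about (250,110) in the crop, in front of the green pad and clear of it. I'll lower it now.

Emit:
drive_tool(moves=[30, 0, 1, 20, 0, 0, 0, 30, -1, 1, 20, 0, 0, 0, 30, 0, 0, 20, 0, 0, 0, 30, 0, 0, 16, 0, 0, 0, 30, 0, 0, 7, 0, 0, 0, 30, 0, 0, 4, 0, 0, 0, 30, 0, 0, 0, 0, 0, 0, 30, 0, 0, 0, 0, 0, 0])

```text
t: 4.4
tool_pos: [0.6549, 0.0423, 0.288]
orientation: [2.358, 2.074, 0.002]
force: [-0.2, -0.2, -5.5]
opening: 0.0398
gripper_force: 25.0
```

Run:
```python
from plan import *
for i in range(3): st(); snap('top','t2')
```

```text
4.4 [654.9  42.3 288. ] [2.358e+00 2.074e+00 2.000e-03] F [-0.2 -0.2 -5.5] op 39.8 24.98409390449524 q [-0.01  0.36  1.44  0.    1.34  0.11]
4.45 [655.   42.2 288.1] [2.358e+00 2.074e+00 2.000e-03] F [ 0.6 -0.9 -6.8] op 39.6 24.984180629253387 q [-0.01  0.36  1.44 -0.    1.34  0.11]
4.5 [655.   42.2 288. ] [2.358e+00 2.074e+00 2.000e-03] F [-0.8 -1.  -6.3] op 39.5 24.984130561351776 q [-0.01  0.36  1.44  0.    1.34  0.11]
```

Emit:
drive_tool(moves=[30, 0, 0, 3, 0, 0, 0, 30, 0, 0, 1, 0, 0, 0, 30, 0, 0, 0, 0, 0, 0])

```text
t: 4.85
tool_pos: [0.6549, 0.0422, 0.2836]
orientation: [2.358, 2.074, 0.002]
force: [0.6, 0.4, -0.3]
opening: 0.0394
gripper_force: 25.0
```

Emit:
drive_tool(moves=[30, 0, 0, 1.5, 0, 0, 0, 30, 0, 0, 0, 0, 0, 0])

```text
t: 5.05
tool_pos: [0.6551, 0.0422, 0.2835]
orientation: [2.358, 2.074, 0.003]
force: [-3.7, -0.4, 7.7]
opening: 0.0398
gripper_force: 25.0
```

Emit:
drive_tool(moves=[30, 0, 0, 1, 0, 0, 0, 30, 0, 0, 0, 0, 0, 0])

```text
t: 5.25
tool_pos: [0.6551, 0.0422, 0.2834]
orientation: [2.358, 2.074, 0.003]
force: [-6.7, -1.0, 13.7]
opening: 0.0397
gripper_force: 25.0
```

Emit:
drive_tool(moves=[30, 0, 0, -2, 0, 0, 0, 30, 0, 0, 0, 0, 0, 0, 50, 0, 0, 0, 0, 0, 0, 65, 0, 0, 0, 0, 0, 0, 65, 0, 0, 0, 0, 0, 0, 65, 0, 0, 0, 0, 0, 0])

```text
t: 5.85
tool_pos: [0.6545, 0.0422, 0.2819]
orientation: [-2.359, -2.075, 0.0]
force: [0.4, 0.3, -0.2]
opening: 0.0639
gripper_force: 0.0
```

Emit:
drive_tool(moves=[65, 0, 0, -20, 0, 0, 0, 65, 0, 0, -35, 0, 0, 0, 65, 0, 0, -45, 0, 0, 0, 65, 0, 0, -50, 0, 0, 0, 65, 0, 0, -20, 0, 0, 0])

```text
t: 6.35
tool_pos: [0.655, 0.0422, 0.4589]
orientation: [2.355, 2.071, 0.009]
force: [1.1, 0.2, 0.4]
opening: 0.0655
gripper_force: 0.0
```

Run:
```python
from plan import *
st()
# tip-centre height for lever joint angle j, finger half-thickness h along lever, following the grip point in x
h=7.5
def tip(j):
    a=.45-j; g=np.array([-155*np.cos(a)+11*np.sin(a),170+155*np.sin(a)+11*np.cos(a)])
    return g[0], g[1]+h*abs(np.tan(a))
for j in (0,.1,.2,.3,.4,.5,.6,.7,.74,.77,.8): print(j,np.round(tip(j),1))
x,z=tip(0)
s=rows(np.r_[vice(x,-100,0)[:2],z+20+186],82.2,11);print(s[0])
```

```text
6.35 [655.   42.2 458.9] [2.355 2.071 0.009] F [1.1 0.2 0.4] op 65.5 0.0 q [-0.01  0.26  1.24  0.    1.63  0.11]
0 [-134.8  250.9]
0.1 [-141.8  236.2]
0.2 [-147.5  220.9]
0.3 [-151.6  205.2]
0.4 [-154.3  189.1]
0.5 [-155.4  173.6]
0.6 [-154.9  158.8]
0.7 [-152.9  144.2]
0.74 [-151.7  138.5]
0.77 [-150.6  134.2]
0.8 [-149.4  129.9]
[-17.0, -12.0, 0.0] [0.0, 0.0, -8.1]
[-15.0, -15.0, 0.0] [0.0, 0.0, -8.1]
[-13.0, -17.0, 0.0] [0.0, 0.0, -8.1]
[-10.0, -18.0, 0.0] [0.0, 0.0, -8.1]
[-8.0, -20.0, 0.0] [0.0, 0.0, -8.1]
[-5.0, -20.0, 0.0] [0.0, 0.0, -8.1]
[-2.0, -21.0, 0.0] [0.0, 0.0, -8.1]
[1.0, -21.0, 0.0] [0.0, 0.0, -8.1]
[4.0, -21.0, 1.0] [0.0, 0.0, -8.1]
[7.0, -20.0, -0.0] [0.0, 0.0, -8.1]
[10.0, -19.0, -0.0] [0.0, 0.0, -8.1]
[ 495.11561132 -126.32303547  456.60846556]
```

Emit:
drive_tool(moves=[0, -17, -12, 0, 0, 0, -8.1, 0, -15, -15, 0, 0, 0, -8.1, 0, -13, -17, 0, 0, 0, -8.1, 0, -10, -18, 0, 0, 0, -8.1, 0, -8, -20, 0, 0, 0, -8.1, 0, -5, -20, 0, 0, 0, -8.1, 0, -2, -21, 0, 0, 0, -8.1, 0, 1, -21, 0, 0, 0, -8.1])

```text
t: 7.15
tool_pos: [0.5383, -0.0806, 0.4521]
orientation: [0.871, 3.018, -0.0]
force: [0.2, -0.0, 0.6]
opening: 0.0057
gripper_force: 0.0
```

Emit:
drive_tool(moves=[0, 4, -21, 0, 0, 0, -8.1, 0, 7, -20, 0, 0, 0, -8.1, 0, 10, -19, 0, 0, 0, -8.1, 0, 0, 0, 0, 0, 0, 0, 0, 0, 0, 0, 0, 0, 0])

```text
t: 7.65
tool_pos: [0.4947, -0.1264, 0.4524]
orientation: [0.232, 3.132, 0.0]
force: [-0.1, -0.5, -0.3]
opening: 0.0005
gripper_force: 0.0
```

```bash
cat >> plan.py <<'E'
def where():
    """body, jaw and tip in the vice frame, from a top view"""
    c=snap('top','w%d'%int(robot.read_state()['t']*100)); W=world(c)*1000; a=np.radians(VY)
    d=W[...,:2]-VO; vx=d@[np.cos(a),np.sin(a)]; vy=d@[-np.sin(a),np.cos(a)]; z=W[...,2]
    q=np.zeros(z.shape,bool); q[115:225,240:400]=1
    k=q&(z>122)&(z<142)&(abs(vx)<40)&(vy>30)&(vy<125); print('neck',k.sum(),vx[k].mean().round(1),vy[k].mean().round(1))
    k=q&(z>82)&(z<100)&(abs(vx)<60)&(vy>20)&(vy<125)
    r=cv2.minAreaRect(np.stack([vx[k],vy[k]],1).astype(np.float32)); print('shoulder',k.sum(),np.round(r[0],1),np.round(r[1],1),round(r[2],1))
    k=q&(z>62)&(z<80)&(abs(vx)<44)&(vy>10)&(vy<100)&(abs(vx)>22); print('jaw face y pct95',np.percentile(vy[k],[5,50,95]).round(1), k.sum())
    k=q&(z>200)&(z<300)&(vx<-90)&(vx>-205)&(abs(vy+100)<14)
    if k.sum()>5: print('lever slope rad',round(float(np.arctan(-np.polyfit(vx[k],z[k],1)[0])),3))
E
python3 - <<'E'
from plan import *
st(); s=robot.read_state(); p=s['tool_pos']*1000; d=p[:2]-VO; a=np.radians(VY)
print('tip vice',d@[np.cos(a),np.sin(a)],d@[-np.sin(a),np.cos(a)],p[2]-186); where()
E
```

```text
7.65 [ 494.7 -126.4  452.4] [0.232 3.132 0.   ] F [-0.1 -0.5 -0.3] op 0.5 0.0 q [-0.35 -0.13  1.66  0.    1.61 -1.77]
tip vice -135.4669259333818 -100.34214779463379 266.3799712865638
neck 159 -2.3 87.7
shoulder 190 [-1.9 87.8] [56.6 55.5] 0.9
jaw face y pct95 [24.3 33.3 89.7] 102
lever slope rad -0.172
```

Emit:
drive_tool(moves=[0, 0, 0, 15, 0, 0, 0, 0, 7, 0, 15, 0, 0, 0, 0, 6, 0, 15, 0, 0, 0, 0, 4, 0, 16, 0, 0, 0, 0, 3, 0, 16, 0, 0, 0])

```text
t: 8.2
tool_pos: [0.4756, -0.1231, 0.375]
orientation: [0.226, 3.13, -0.001]
force: [4.3, -0.9, 10.9]
opening: 0.0004
gripper_force: 5.7
```

Emit:
drive_tool(moves=[0, 1, 0, 16, 0, 0, 0, 0, -1, 0, 15, 0, 0, 0, 0, -2, 0, 14, 0, 0, 0, 0, -2, 0, 10, 0, 0, 0, 0, 0, 0, 0, 0, 0, 0])

```text
t: 8.7
tool_pos: [0.4792, -0.1235, 0.3192]
orientation: [-0.226, -3.133, -0.0]
force: [-2.4, 0.6, 9.3]
opening: 0.0001
gripper_force: 5.0
```

Run:
```python
from plan import *
st(); where(); snap('side','s3')
```

```text
8.7 [ 479.2 -123.5  319.2] [-0.226 -3.133 -0.   ] F [-2.4  0.6  9.3] op 0.1 4.956602297024801 q [-0.36 -0.1   1.88  0.    1.36 -1.78]
neck 160 -2.4 87.7
shoulder 191 [-1.6 88. ] [56.1 56.5] 89.8
jaw face y pct95 [31.3 40.9 87. ] 98
```

Emit:
drive_tool(moves=[0, 0, 0, -40, 0, 0, 0, 0, -6, 0, -45, 0, 0, 0, 0, -10, 0, -47, 0, 0, 0, 0, 0, 0, 0, 0, 0, 0, 0, 0, 0, 0, 0, 0, 0, 0, 0, 0, 0, 0, 0, 0, 0, 0, 0, 0, 0, 0, 0, 0, 0, 0, 0, 0, 0, 0])

```text
t: 9.6
tool_pos: [0.4944, -0.1262, 0.4504]
orientation: [-0.226, -3.131, -0.001]
force: [0.2, 0.8, -0.4]
opening: 0.0008
gripper_force: 0.0
```

Emit:
drive_tool(moves=[0, 0, 0, 0, 0, 0, 0, 0, 0, 0, 0, 0, 0, 0, 0, 0, 0, 0, 0, 0, 0, 0, 0, 0, 0, 0, 0, 0, 0, 0, 0, 0, 0, 0, 0])

```text
t: 10.1
tool_pos: [0.4947, -0.1264, 0.4523]
orientation: [0.226, 3.133, -0.0]
force: [0.7, 0.0, -0.2]
opening: 0.0004
gripper_force: 0.0
```

Run:
```python
from plan import *
st(); where(); c=snap('side','s4')
cv2.imwrite('pics/s4c.png',cv2.resize(c['color'][160:280,300:420,::-1],None,fx=5,fy=5,interpolation=cv2.INTER_CUBIC))
```

```text
10.1 [ 494.7 -126.4  452.3] [ 0.226  3.133 -0.   ] F [ 0.7  0.  -0.2] op 0.4 0.0 q [-0.35 -0.13  1.66 -0.    1.61 -1.78]
neck 161 -2.4 87.6
shoulder 198 [-2.3 87.9] [55.3 55.8] 0.6
jaw face y pct95 [30.9 40.  87. ] 98
lever slope rad -0.186
```

View pics/s4c.png

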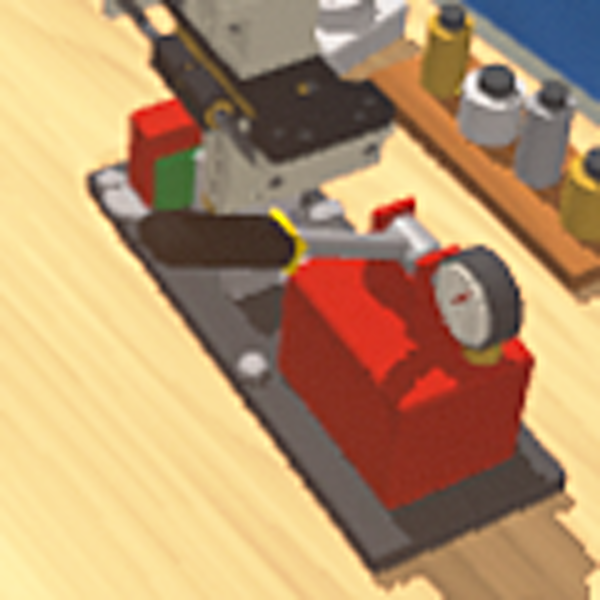

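The lever is back up: its grip is at (210,240) in the crop, as it was at the start. Strokes 2 and 3 should still be free.

Emit:
drive_tool(moves=[0, 0, 0, 15, 0, 0, 0, 0, 7, 0, 15, 0, 0, 0, 0, 6, 0, 15, 0, 0, 0, 0, 4, 0, 16, 0, 0, 0, 0, 3, 0, 16, 0, 0, 0, 0, 1, 0, 16, 0, 0, 0])

```text
t: 10.8
tool_pos: [0.4745, -0.1236, 0.3603]
orientation: [0.225, 3.129, -0.002]
force: [1.5, -0.2, 12.4]
opening: 0.0006
gripper_force: 6.5
```

Emit:
drive_tool(moves=[0, -1, 0, 15, 0, 0, 0, 0, -2, 0, 14, 0, 0, 0, 0, -2, 0, 10, 0, 0, 0, 0, 0, 0, 0, 0, 0, 0])

```text
t: 11.2
tool_pos: [0.479, -0.1242, 0.3197]
orientation: [0.226, 3.133, -0.001]
force: [-1.9, 0.4, 10.5]
opening: 0.0005
gripper_force: 5.0
```

Emit:
drive_tool(moves=[0, 0, 0, -40, 0, 0, 0, 0, -6, 0, -45, 0, 0, 0, 0, -10, 0, -47, 0, 0, 0, 0, 0, 0, 0, 0, 0, 0, 0, 0, 0, 0, 0, 0, 0, 0, 0, 0, 0, 0, 0, 0, 0, 0, 0, 0, 0, 0, 0, 0, 0, 0, 0, 0, 0, 0])

```text
t: 12.0
tool_pos: [0.4943, -0.1262, 0.4505]
orientation: [-0.226, -3.131, -0.001]
force: [-0.5, -0.5, -0.2]
opening: 0.0006
gripper_force: 0.0
```

Emit:
drive_tool(moves=[0, 0, 0, 0, 0, 0, 0, 0, 0, 0, 0, 0, 0, 0, 0, 0, 0, 0, 0, 0, 0, 0, 0, 0, 0, 0, 0, 0, 0, 0, 0, 0, 0, 0, 0, 0, 0, 0, 0, 0, 0, 0])

```text
t: 12.6
tool_pos: [0.4947, -0.1263, 0.4523]
orientation: [0.226, 3.133, -0.0]
force: [0.7, -0.4, -0.4]
opening: 0.0002
gripper_force: 0.0
```

Run:
```python
from plan import *
st(); where()
```

```text
12.6 [ 494.7 -126.3  452.3] [ 0.226  3.133 -0.   ] F [ 0.7 -0.4 -0.4] op 0.2 0.0 q [-0.35 -0.13  1.66  0.    1.61 -1.78]
neck 162 -2.5 87.6
shoulder 192 [-1.8 88. ] [55.5 55.9] 0.8
jaw face y pct95 [43.1 51.9 86.4] 102
lever slope rad -0.195
```

Emit:
drive_tool(moves=[0, 0, 0, 15, 0, 0, 0, 0, 7, 0, 15, 0, 0, 0, 0, 6, 0, 15, 0, 0, 0, 0, 4, 0, 16, 0, 0, 0, 0, 3, 0, 16, 0, 0, 0])

```text
t: 13.15
tool_pos: [0.4755, -0.1238, 0.3763]
orientation: [0.225, 3.128, -0.002]
force: [4.6, -1.2, 11.1]
opening: 0.0005
gripper_force: 5.9
```

Emit:
drive_tool(moves=[0, 1, 0, 16, 0, 0, 0, 0, -1, 0, 15, 0, 0, 0])

```text
t: 13.35
tool_pos: [0.4752, -0.1237, 0.3451]
orientation: [0.226, 3.13, -0.002]
force: [-2.8, 0.2, 13.6]
opening: 0.0007
gripper_force: 7.1
```

Emit:
drive_tool(moves=[0, -2, 0, 14, 0, 0, 0, 0, -2, 0, 10, 0, 0, 0, 0, 0, 0, 0, 0, 0, 0])

```text
t: 13.65
tool_pos: [0.479, -0.1242, 0.3198]
orientation: [0.226, 3.132, -0.001]
force: [-2.5, 0.4, 10.8]
opening: 0.0007
gripper_force: 5.1
```

Emit:
drive_tool(moves=[0, 0, 0, -40, 0, 0, 0, 0, -6, 0, -45, 0, 0, 0, 0, -10, 0, -47, 0, 0, 0, 0, 0, 0, 0, 0, 0, 0, 0, 0, 0, 0, 0, 0, 0, 0, 0, 0, 0, 0, 0, 0, 0, 0, 0, 0, 0, 0, 0, 0, 0, 0, 0, 0, 0, 0])

```text
t: 14.45
tool_pos: [0.4943, -0.1262, 0.4505]
orientation: [-0.226, -3.131, -0.001]
force: [-0.7, 0.2, -0.8]
opening: 0.0006
gripper_force: 0.0
```

Emit:
drive_tool(moves=[0, 0, 0, 0, 0, 0, 0, 0, 0, 0, 0, 0, 0, 0, 0, 0, 0, 0, 0, 0, 0, 0, 0, 0, 0, 0, 0, 0, 0, 0, 0, 0, 0, 0, 0, 0, 0, 0, 0, 0, 0, 0])

```text
t: 15.05
tool_pos: [0.4947, -0.1264, 0.4523]
orientation: [0.226, 3.133, -0.0]
force: [0.7, -0.1, 0.4]
opening: 0.0006
gripper_force: 0.0
```

Run:
```python
from plan import *
st(); where()
```

```text
15.05 [ 494.7 -126.4  452.3] [ 0.226  3.133 -0.   ] F [ 0.7 -0.1  0.4] op 0.6 0.0 q [-0.35 -0.13  1.66 -0.    1.61 -1.78]
neck 164 -2.2 98.3
shoulder 186 [-1.4 97.7] [54.5 55.9] 89.5
jaw face y pct95 [55.2 63.1 85.2] 92
lever slope rad -0.175
```

Emit:
drive_tool(moves=[0, 0, 0, 15, 0, 0, 0, 0, 7, 0, 15, 0, 0, 0, 0, 3, 0, 8, 0, 0, 0])

```text
t: 15.4
tool_pos: [0.4851, -0.1251, 0.4138]
orientation: [0.226, 3.13, -0.002]
force: [3.6, -0.6, 10.1]
opening: 0.0005
gripper_force: 5.1
```

Emit:
drive_tool(moves=[0, 3, 0, 7, 0, 0, 0, 0, 0, 0, 0, 0, 0, 0])

```text
t: 15.6
tool_pos: [0.4824, -0.1247, 0.4073]
orientation: [0.226, 3.129, -0.002]
force: [5.0, -1.6, 5.9]
opening: 0.0003
gripper_force: 3.9
```

Emit:
drive_tool(moves=[0, 2, 0, 7, 0, 0, 0, 0, 0, 0, 0, 0, 0, 0])

```text
t: 15.8
tool_pos: [0.4804, -0.1244, 0.4007]
orientation: [0.226, 3.129, -0.002]
force: [5.0, -0.3, 8.2]
opening: 0.0001
gripper_force: 4.3
```

Emit:
drive_tool(moves=[0, 2, 0, 7, 0, 0, 0, 0, 0, 0, 0, 0, 0, 0])

```text
t: 16.0
tool_pos: [0.4786, -0.1242, 0.3938]
orientation: [0.225, 3.129, -0.002]
force: [5.3, -1.5, 8.5]
opening: 0.0002
gripper_force: 4.3
```

Emit:
drive_tool(moves=[0, 2, 0, 6, 0, 0, 0, 0, 0, 0, 0, 0, 0, 0])

```text
t: 16.2
tool_pos: [0.4769, -0.1239, 0.3882]
orientation: [0.225, 3.127, -0.002]
force: [5.6, -0.4, 8.1]
opening: 0.0002
gripper_force: 4.6
```

Emit:
drive_tool(moves=[0, 1, 0, 5, 0, 0, 0, 0, 0, 0, 0, 0, 0, 0])

```text
t: 16.4
tool_pos: [0.476, -0.1238, 0.3836]
orientation: [0.225, 3.127, -0.002]
force: [6.4, -1.1, 10.5]
opening: 0.0006
gripper_force: 5.3
```

Emit:
drive_tool(moves=[0, 1, 0, 5, 0, 0, 0, 0, 0, 0, 0, 0, 0, 0])

```text
t: 16.6
tool_pos: [0.4752, -0.1237, 0.379]
orientation: [0.225, 3.126, -0.003]
force: [6.4, -0.8, 11.5]
opening: 0.0005
gripper_force: 6.0
```

Emit:
drive_tool(moves=[0, 1, 0, 5, 0, 0, 0, 0, 0, 0, 0, 0, 0, 0])

```text
t: 16.8
tool_pos: [0.4744, -0.1235, 0.3744]
orientation: [0.225, 3.125, -0.003]
force: [6.5, -1.0, 12.5]
opening: 0.0005
gripper_force: 6.7
```

Emit:
drive_tool(moves=[0, 1, 0, 4, 0, 0, 0, 0, 0, 0, 0, 0, 0, 0])

```text
t: 17.0
tool_pos: [0.4738, -0.1234, 0.371]
orientation: [0.225, 3.124, -0.003]
force: [7.7, 0.2, 14.5]
opening: 0.0004
gripper_force: 7.3
```

Emit:
drive_tool(moves=[0, 0, 0, 4, 0, 0, 0, 0, 0, 0, 0, 0, 0, 0])

```text
t: 17.2
tool_pos: [0.4737, -0.1234, 0.3671]
orientation: [0.225, 3.124, -0.003]
force: [5.8, 0.1, 16.8]
opening: 0.0007
gripper_force: 8.1
```

Emit:
drive_tool(moves=[0, 0, 0, 4, 0, 0, 0, 0, 0, 0, 0, 0, 0, 0])

```text
t: 17.4
tool_pos: [0.4735, -0.1234, 0.3633]
orientation: [0.225, 3.125, -0.003]
force: [3.3, 0.9, 18.6]
opening: 0.0006
gripper_force: 9.3
```

Emit:
drive_tool(moves=[0, 0, 0, 3, 0, 0, 0, 0, 0, 0, 0, 0, 0, 0])

```text
t: 17.6
tool_pos: [0.4735, -0.1234, 0.3606]
orientation: [0.225, 3.125, -0.003]
force: [1.4, 0.6, 20.7]
opening: 0.0002
gripper_force: 10.1
```

Run:
```python
from plan import *
F=[]
for i in range(3): c=robot.read_camera('top');F.append(robot.read_state()['force'])
print(np.mean(F,0)); st(); where()
```

```text
[ 1.58529799  0.62036383 20.18247582]
17.75 [ 473.5 -123.4  360.8] [ 2.250e-01  3.125e+00 -3.000e-03] F [ 1.5  0.8 20.9] op 0.5 9.99344291165471 q [-0.36 -0.15  1.85  0.    1.44 -1.79]
neck 162 -2.3 104.2
shoulder 149 [ -0.4 100.6] [47.8 57.5] 88.9
jaw face y pct95 [61.2 69.3 88.4] 91
```

The lever is firm at about 20 N part-way down, so I'll let it rise and withdraw.

Emit:
drive_tool(moves=[0, 0, 0, -30, 0, 0, 0, 0, -10, 0, -35, 0, 0, 0, 0, -10, 0, -40, 0, 0, 0, 0, 0, 0, -40, 0, 0, 0, 0, 0, 0, -40, 0, 0, 0, 0, 0, 0, 0, 0, 0, 0, 0, 0, 0, 0, 0, 0, 0, 0, 0, 0, 0, 0, 0, 0])

```text
t: 18.6
tool_pos: [0.4917, -0.1259, 0.54]
orientation: [-0.226, -3.131, -0.001]
force: [-0.8, 0.2, -0.6]
opening: 0.0007
gripper_force: 0.0
```

Emit:
drive_tool(moves=[0, 50, 0, -10, 0, 0, 0, 0, 50, 0, 0, 0, 0, 0, 0, 30, 0, 0, 0, 0, 0, 0, 0, 0, 0, 0, 0, 0, 0, 0, 0, 0, 0, 0, 0, 0, 0, 0, 0, 0, 0, 0, 0, 0, 0, 0, 0, 0, 0])

```text
t: 19.3
tool_pos: [0.3648, -0.1076, 0.5511]
orientation: [-0.225, -3.132, -0.001]
force: [-1.0, -0.6, 0.3]
opening: 0.0004
gripper_force: 0.0
```

Run:
```python
from plan import *
st(); where(); a=snap('top','t9')['color'][110:290,170:400,::-1]; b=snap('side','s9')['color'][160:280,300:420,::-1]
a=cv2.resize(a,(460,360)); b=cv2.resize(b,(340,340),interpolation=cv2.INTER_CUBIC)
o=np.zeros((360,800,3),np.uint8); o[:,:460]=a; o[:340,460:]=b; cv2.imwrite('pics/fin.png',o)
```

```text
19.3 [ 364.8 -107.6  551.1] [-2.250e-01 -3.132e+00 -1.000e-03] F [-1.  -0.6  0.3] op 0.4 0.0 q [-0.42 -0.48  1.77  0.    1.86 -1.85]
neck 161 -1.9 103.2
shoulder 160 [ -1.5 100.1] [55.8 49.8] 0.6
jaw face y pct95 [60.4 68.5 88.7] 90
lever slope rad 0.447
```

View pics/fin.png

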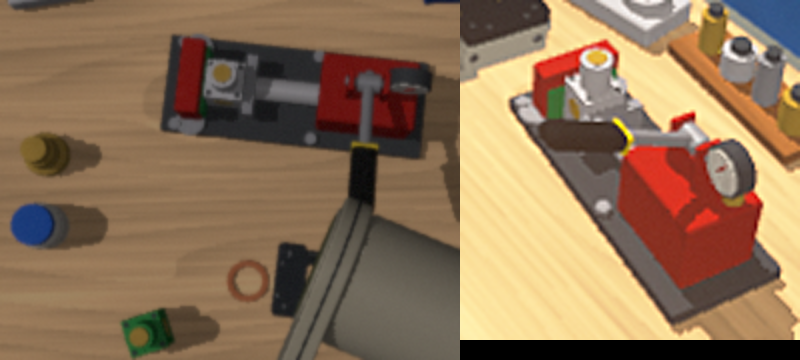

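The final view shows the body upright and held between the jaw and the green pad, at about (223,78) on the left half. The lever is up (slope 0.447 rad), the other items look undisturbed, and the arm is clear.

```bash
python3 -c "
from plant import robot
print(robot.close_job())"
```

```text
the job is handed in; nothing more can be done
None
```

The job is handed in: the valve body stands upright, clamped between the vice's jaws. On the fourth stroke the lever went firm at about 20 N part-way down. It is back up, the arm is clear, and the clock was at about 19 s of the 59 s allowed.

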